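# Fetch the drill gauge from its clamp stand behind the V-block and stop collar

### The job

Fetch the steel drill gauge plate from its clamp stand: first move the V-block and the stop collar, which crowd the clamp's handle, over onto the rubber mat; then lift the sprung clamp arm until it stays open by itself, and lay the gauge flat and square on the middle of the birch rest, across both its ribs. Only then put the V-block back upright on the middle of the square pad and the collar flat, the same side up as before, on the middle of the round pad. Leave the clamp arm standing open.

Things in the scene. Friction and masses are not known exactly. Their poses are not given: they have to be found in the camera images.
- vblock_center (a point): Centre (half-way up) of the loose cast-iron V-block, dark grey, 40 x 40 mm in plan, 35 mm high, about 0.33 kg, with a V groove 24 mm wide, 12 mm deep along its top. x along the groove, z up. At the start on the square pad, within 0.1 rad of square to the stand, about 8 mm beside the clamp handle; the sides toward and away from the robot are free.
- collar_center (a point): Centre (half-way up) of the loose knurled aluminium stop collar: a ring 44 mm outside, 20 mm bore, 32 mm high, about 0.1 kg; z is its axis, up at the start. At the start it stands on the round pad, on the other side of the clamp handle.
- gauge_center (a point): Centre (half-way through) of the loose steel drill gauge, a flat plate 44 mm (x) by 110 mm (y) by 5 mm thick, 0.2 kg, with rows of dark drill holes. At the start it lies flat, long side along the stand's y, underside 24 mm above the table on two rails (14 mm wide, at y = +40 and -40 mm of the stand), the clamp foot pressing on its middle.
- jig: Fixed grey clamp stand: base 225 mm (x) by 150 mm (y) by 12 mm high; origin at the centre of its underside; +x points away from the robot within 0.3 rad. The gauge lies at its x = +12 mm. The clamp's hinge axis runs along its y at x = +92 mm, 42 mm above the table (bracket top 56 mm); the arm reaches from there toward the robot, between the pads. A loose bushing and bolt stand on its far corners.
- clamp (a joint): Angle of the sprung clamp arm (rad): about 0 shut on the gauge (arm level), growing as its handle end swings up and over away from the robot, stop at 1.8. A spring pulls it shut (about 4 N at the handle, less higher up) below about 1.25 and pulls it open above; let go above that, it snaps to 1.8 and stays there, its handle's top then about 216 mm above the table.
- clamp_grip (a point): Centre of the black barrel handle at the end of the clamp arm: diameter 24 mm, 24 mm wide, its axis along the stand's y, 166 mm from the hinge axis. At the start its centre is about 42 mm above the table. Gripped on its two flat ends (along the stand's y) it can turn between the fingers as the arm swings. The arm itself is 14 mm wide and 10 mm thick.
- pad_square: Fixed square cork pad, 60 x 60 x 3 mm, on the stand's base near the robot, left or right of the clamp handle; origin at the centre of its underside (12 mm above the table), top 15 mm above the table. Home of the V-block. The pads' centres are 80 mm apart, 74 mm nearer the robot than the stand's centre.
- pad_round: Fixed round cork pad, diameter 60 mm, 3 mm thick, on the other side of the clamp handle; origin at the centre of its underside (12 mm above the table), top 15 mm above the table. Home of the collar.
- mat: Fixed flat grey rubber mat, 110 mm (x) by 170 mm (y) by 4 mm thick, to one side of the stand; origin at the centre of its underside. The V-block and the collar wait here, side by side along its y.
- rest: Fixed birch rest on the other side of the stand: board 100 mm (x) by 150 mm (y) by 10 mm high with two ribs along its x at y = +30 and -30 mm, each 80 x 10 mm, their tops 18 mm above the table; origin at the centre of its underside. The gauge is to lie on both ribs, centred, its long side along the rest's y.
Mind the look-alikes: they are no part of the job. Leave any green look-alike of the part that bears collar_center alone.

How it is judged:
On the way, in this order (a step that is already met when the one before it is completed fails the run):
1. the V-block and the collar are both set down and released on the rubber mat (x of vblock_center in the frame of mat between -0.055 and 0.055 m and y of vblock_center in the frame of mat between -0.085 and 0.085 m and z of each of vblock_center, collar_center in the frame of mat below 0.035 m and linear speed of each of vblock, collar below 0.05 m/s and contact force between the fingers and vblock below 0.1 N and x of collar_center in the frame of mat between -0.055 and 0.055 m and y of collar_center in the frame of mat between -0.085 and 0.085 m and contact force between the fingers and collar below 0.1 N), for 0.2 s.
2. the clamp arm is lifted past its hold-open point (value of joint clamp above 1.4 rad), for 0.2 s.
3. the gauge lies released, flat and square on the middle of the birch rest while the V-block and the collar wait on the mat (all of step 1 and horizontal distance between gauge_center and rest below 0.015 m and angle between the y axis of gauge_center and the y axis of rest, either way round below 0.25 rad and angle between gauge_center's own z axis and vertical below 0.1 rad and z of gauge_center in the frame of rest between 0.016 and 0.026 m and linear speed of gauge below 0.05 m/s and contact force between the fingers and gauge below 0.1 N), for 0.2 s.
At the end, for the whole second after the job is handed in: Gauge flat on both ribs, within 15 mm of the rest's centre and 0.25 rad of its long side; V-block upright within 12 mm of the square pad's centre; collar flat, same side up, within 12 mm of the round pad's centre; clamp arm above 1.4 rad; all released and at rest (horizontal distance between gauge_center and rest below 0.015 m and angle between the y axis of gauge_center and the y axis of rest, either way round below 0.25 rad and angle between each of gauge_center, vblock_center, collar_center's own z axis and vertical below 0.1 rad and z of gauge_center in the frame of rest between 0.016 and 0.026 m and linear speed of gauge below 0.05 m/s and contact force between the fingers and gauge below 0.1 N and horizontal distance between vblock_center and pad_square below 0.012 m and z of vblock_center in the frame of pad_square between 0.0155 and 0.0255 m and linear speed of each of vblock, collar below 0.03 m/s and horizontal distance between collar_center and pad_round below 0.012 m and z of collar_center in the frame of pad_round between 0.014 and 0.024 m and value of joint clamp above 1.4 rad); the robot touches nothing.
It also fails if it takes over 147 s, if anything falls off the work surface, if the arm or the gripper's body presses on something with over 40 N, if the wrist force passes 120 N, or if a joint passes its speed limit or range.

### The arm

A 6-joint arm with a two-finger parallel gripper is mounted at the origin on the work surface. World frame = base frame: x ahead of the robot, y to its left, z up, the work surface at z = 0. Lengths are in m, angles in rad, forces in N, time in s.
With the tool pointing down it reaches from about 0.35 to 0.725 m from the base axis. Payload 4.3 kg.
Tool frame: the origin (TCP) lies on the centre line of the jaws, within the pads' length; the fingertips stand 25 mm ahead of it and the grasp point (between the pads) lies 6 mm ahead of it (arm.nose_length is the distance from the TCP to the fingertips, in m); z points along the fingers, y is the line along which they close (so a half turn about z gives the same grasp; the last joint's range is limited). The gripper opens to 85 mm and grips with 20 to 120 N. Pads are 22 mm wide; open, the fingers measure 114 mm over their backs; the gripper's body (76 mm by 85 mm) begins 54 mm behind the grasp point. The pads swing forward as they close: fully open they stand 13 mm farther back than shut.
Start: joints at [1.204, 0.377, 0.081, 1.274, 0, 1.46], TCP at [0.146, 0.556, 0.256] pointing down, gripper open.
Joint ranges: [-2.72, 2.72], [-0.84, 1.66], [-1.02, 1.22], [-1.77, 2.12], [-1.37, 1.28], [-3.14, 3.14]. Speed limits (rad/s): [2.57, 2.57, 3.14, 3.14, 3.14, 3.14].

### API

Orientations are given as a unit quaternion [w, x, y, z].
In Python, from cell import arm gives the robot as it stands.
- The arm moves only by the tool send_rows, never from a script. Its argument "increments" is a list of rows, each a list of 2 entries, a list of its own where there are three numbers: the shift along the world's x, y, z normalised to -1 to 1, where 1 is 0.2 m, then the turn, a rotation vector about the world's x, y, z normalised to -1 to 1, where 1 is 180 degrees. In form: [[[tx, ty, tz], [rx, ry, rz]], ...]. A call has exactly 8 rows; each row is the pose to reach, as a shift and turn from the pose commanded when the call began, turning the shorter way round; what a row does not reach only later rows make up. A row lasts 1/8 s, in which the tool goes at most 62.5 mm and 10.7 degrees, less where a joint would pass 70% of its speed; a pose out of reach is approached as far as the arm can. A call with a number of a shift or a turn outside -1 to 1 is refused whole. A call with a gripper value outside its range is refused whole. "gripper" is the gripper's target within -1 to 1 (fully open at 1, half-way at 0, shut at -1), set as the call begins (left out, the last holds). The fingers move at their own pace and stop on an object; the grip force is fixed at half the most. Time passes only in rows, so rows that repeat a pose let the fingers close, or fill a call up. It gives the time, the measured TCP pose, the force, the opening and the grip force at its end, in the units of the state.
- arm.state(): the state, without advancing time (a new reading comes with each control period).
- arm.read_camera(name): name is "scene" or "top" or "wrist"; returns a dict with "frame" (480x640x3 uint8, red, green, blue), "intrinsics" (3x3 intrinsics, pixels), "T" (4x4, takes a point from camera to world coordinates). Camera axes: x right, y down, z forward; pixel columns grow to the right and rows downward; lengths in m; the calibration is good to about 2 mm. A picture is of the moment at which its call begins. There is no depth.
- arm.job_done(): hands the job in; it is judged then, once.
Trained networks look in a picture, given as the dict that the camera call returned (one of the last four; its "shot" number tells which), for a name from the list of things; names that differ only in an ending like _2 or _b are one class to them, and where a whole thing is asked for, a point or a joint stands for the part that bears it (a point fixed in the world has none). Each returns a list of dicts, best first, with "score" (0 to 1); they miss things now and then, are a little off and sometimes report something else, mostly with a low value. They report only what shows in the picture. A call takes as long as a camera call. They do not tell look-alikes from the thing itself.
- arm.trace(picture, thing): "mask" (480x640 bool, what is visible of it) and "box" ([centre column, centre row, width, height] in pixels, round what is visible of it).
The state is a dict: "t": time; "joint_positions": joint angles; "qd": joint speeds; "joint_efforts": joint torques, N m; "eef_pos": TCP position; "ee_rot": TCP orientation; "ft_force": force on the tool from outside, world axes, zero at the start; "torque": the same for the moment, N m; "finger_gap": opening from 0.0 (shut) to 1.0 (fully open); "finger_force": force on a finger pad.
Only numpy, scipy, OpenCV 4.12 (cv2) and the standard library are available. Lean on these libraries where they do the work, as an engineer would, in place of code of your own. Each camera call takes 0.05 s, during which the arm holds its last target. There are 200 camera calls.

## Working session

There is one attempt and no reset: what is moved stays moved. The work goes in short steps, Python scripts to look and compute and a tool call to move; the robot and the scene stay as the last step left them, time stands still between calls to the robot, and variables do not carry over. Pictures are saved under pics/ and viewed, at most 16 in all, crops included, and the job is handed in when it is done.

Besides the shell and the picture viewer there is one more tool, called after "Request:" by a JSON object that holds its "fn" and its "kwargs", one argument or row to a line. send_rows: Moves the arm, as the interface text tells. Scaled input: -1 to 1 covers 0.2 m each way for a shift and 180 degrees each way for a turn. Its arguments: {"type":"object","properties":{"increments":{"type":"array","items":{"type":"array"}},"gripper":{"type":"number"}},"required":["increments"]}

```bash
mkdir -p pics
cat > h.py <<'E'
import numpy as np, cv2
from cell import arm
def shot(name,fn=None):
    p=arm.read_camera(name)
    if fn: cv2.imwrite('pics/'+fn+'.png',p['frame'][:,:,::-1])
    return p
def ray(p,u,v,z):
    K=np.array(p['intrinsics']);T=np.array(p['T'])
    d=T[:3,:3]@np.linalg.solve(K,[u,v,1.]);o=T[:3,3]
    return o+d*(z-o[2])/d[2]
def proj(p,X):
    K=np.array(p['intrinsics']);T=np.array(p['T'])
    c=T[:3,:3].T@(np.array(X)-T[:3,3]);q=K@c;return q[:2]/q[2]
def find(p,things):
    for n,z in things.items():
        for r in arm.trace(p,n)[:3]:
            m=r['mask'].astype(np.uint8);b=r['box']
            c=cv2.findContours(m,0,2)[0]
            if not c: continue
            c=max(c,key=cv2.contourArea)
            (cx,cy),_,_=cv2.minAreaRect(c)
            W=np.array([ray(p,*q[0],z)[:2] for q in c],np.float32)
            R=cv2.minAreaRect(W*1000)
            print(n,round(r['score'],2),'box',np.round(b).astype(int),'world c',np.round(R[0],1),'size',np.round(R[1],1),'ang',round(R[2],1))
E
python3 - <<'E'
from h import *
p=shot('top','top0'); 
find(p,dict(vblock_center=.05,collar_center=.047,gauge_center=.029,jig=.012,clamp=.047,clamp_grip=.05,pad_square=.015,pad_round=.015,mat=.004,rest=.018))
print(np.round(np.array(p['T']),3)); shot('scene','scene0'); print(arm.state())
E
```

```text
vblock_center 0.75 box [252 254  26  29] world c [495.4 105.9] size [44.3 46.5] ang 89.0
collar_center 0.81 box [263 324  25  29] world c [378.4  83.3] size [40.7 42.8] ang 0.2
collar_center 0.75 box [355 304  30  28] world c [407.  -67.1] size [42.9 43.5] ang 43.8
collar_center 0.59 box [297 260  26  26] world c [482.6  27.7] size [45.7 46.4] ang 89.1
gauge_center 0.63 box [281 209  64  30] world c [574.9  26.2] size [49.6 45.1] ang 82.8
jig 0.76 box [279 219  98 130] world c [569.1  57.9] size [151.1 233.1] ang 83.3
clamp 0.59 box [279 213  29 106] world c [572.3  59.6] size [ 26.1 184.8] ang 85.3
clamp 0.52 box [143 293  93  60] world c [436.  287.5] size [147.8  98.8] ang 86.6
clamp_grip 0.82 box [279 210  26 105] world c [571.6  54.2] size [ 27.3 186.4] ang 82.3
pad_square 0.8 box [252 260  36  36] world c [494.5 107.8] size [61.2 57.2] ang 89.1
pad_square 0.57 box [250 253  26  30] world c [503.4 110.9] size [45.9 46.7] ang 89.0
pad_square 0.46 box [278 210  24 103] world c [582.   58.4] size [ 25.5 193.8] ang 82.1
pad_round 0.77 box [301 262  27  30] world c [484.6  20.3] size
[... 387 characters left out ...]
   ]]
{'t': 0.6, 'joint_positions': array([ 1.20370967e+00,  3.77282482e-01,  8.10260044e-02,  1.27441341e+00,
       -1.49128334e-05,  1.46051763e+00]), 'qd': array([-0.00042412, -0.00039986,  0.00091199, -0.00068267, -0.0016092 ,
        0.00127687]), 'joint_efforts': array([-5.86090173e-04, -4.63233984e+01,  2.70010310e+01,  7.28907271e-04,
       -2.04867274e-04, -6.33850817e-06]), 'eef_pos': array([0.14604771, 0.55618437, 0.25634947]), 'ee_rot': array([2.21912439e-05, 1.28051428e-01, 9.91767527e-01, 5.96630619e-05]), 'ft_force': array([ 0.49495357, -0.68938954,  0.24971796]), 'torque': array([-0.00168545, -0.02883098,  0.01317248]), 'finger_force': 0.0, 'finger_gap': 1.0019651479755753}
```

View pics/top0.png

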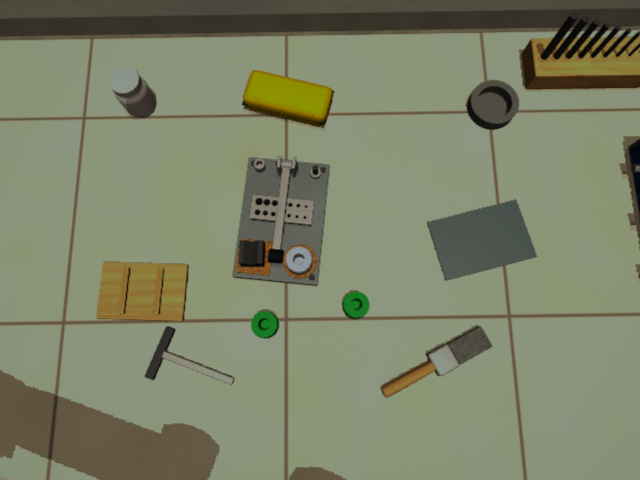

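View pics/scene0.png

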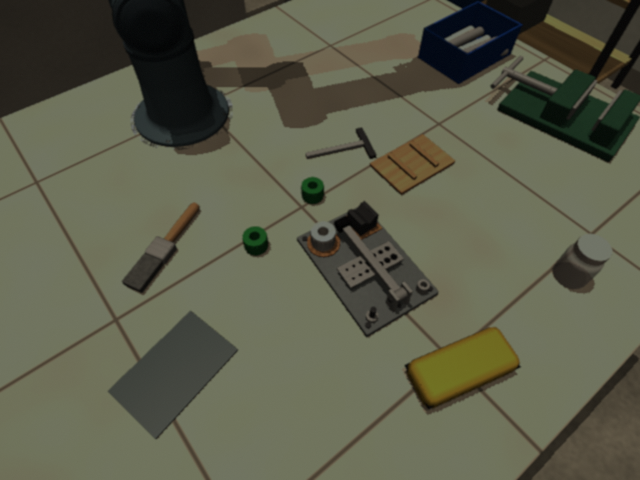

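The scene: V-block at (252,254), silver collar at (298,260), both beside the clamp handle at (277,256). The mat is at (482,240) and the rest at (143,293). There are three collar candidates: silver (298,260), green (264,324) and green (355,304). Only the silver one stands on the round pad, so that's the one, and I'll confirm it in a close crop before reaching for it.

Request:
{"fn": "send_rows", "kwargs": {
  "increments": [
    [[0.11,-0.125,0],[0,0,-0.057]],
    [[0.22,-0.25,0],[0,0,-0.114]],
    [[0.33,-0.375,0],[0,0,-0.171]],
    [[0.44,-0.5,0],[0,0,-0.228]],
    [[0.55,-0.625,0],[0,0,-0.285]],
    [[0.66,-0.75,0],[0,0,-0.342]],
    [[0.77,-0.875,0],[0,0,-0.4]],
    [[0.88,-1,0],[0,0,-0.456]]
  ],
  "gripper": 1
}}

```text
t: 1.6
eef_pos: [0.3227, 0.3554, 0.2565]
ee_rot: [0.0, 0.75, 0.662, 0.0]
ft_force: [0.2, 0.8, -0.2]
finger_gap: 0.999
finger_force: 0.0
```

Request:
{"fn": "send_rows", "kwargs": {
  "increments": [
    [[0.1,-0.125,0],[0,0,0]],
    [[0.2,-0.25,0],[0,0,0]],
    [[0.3,-0.375,0],[0,0,0]],
    [[0.4,-0.5,0],[0,0,0]],
    [[0.5,-0.65,0],[0,0,0]],
    [[0.6,-0.8,0],[0,0,0]],
    [[0.7,-1,0],[0,0,0]],
    [[0.7,-1,0],[0,0,0]]
  ]
}}

```text
t: 2.6
eef_pos: [0.4633, 0.1541, 0.2564]
ee_rot: [0.0, 0.749, 0.662, 0.0]
ft_force: [-0.1, 0.5, 0.1]
finger_gap: 0.997
finger_force: 0.0
```

Request:
{"fn": "send_rows", "kwargs": {
  "increments": [
    [[0,-0.1,0],[0,0,0]],
    [[0,-0.2,0],[0,0,0]],
    [[0,-0.3,0],[0,0,0]],
    [[0,-0.4,0],[0,0,0]],
    [[0,-0.45,0],[0,0,0]],
    [[0,-0.45,0],[0,0,0]],
    [[0,-0.45,0],[0,0,0]],
    [[0,-0.45,0],[0,0,0]]
  ]
}}

```text
t: 3.6
eef_pos: [0.462, 0.0668, 0.2563]
ee_rot: [-0.0, 0.747, 0.664, 0.0]
ft_force: [-0.1, 0.0, -0.1]
finger_gap: 1.003
finger_force: 0.0
```

Run:
```python
from h import *
p=shot('wrist','w0'); 
find(p,dict(vblock_center=.05,collar_center=.047,gauge_center=.029,jig=.012,clamp_grip=.054,pad_square=.015,pad_round=.015))
print(np.round(np.array(p['T']),3)); s=arm.state();print(s['t'],s['eef_pos'],s['ee_rot'],s['joint_positions'])
```

```text
vblock_center 0.96 box [359 170  42  45] world c [499.6 107. ] size [40.6 41.2] ang 88.4
collar_center 0.81 box [351 252  44  45] world c [485.5  29.1] size [49.3 44.2] ang 83.4
collar_center 0.76 box [292 331  44  44] world c [413.7 -53.2] size [55.3 41.1] ang 82.6
collar_center 0.63 box [241 205  50  51] world c [386.4  89.2] size [47.2 41.6] ang 36.0
gauge_center 0.8 box [440 208  56 107] world c [583.   86.3] size [50.3 44.8] ang 83.3
jig 0.82 box [430 206 232 142] world c [575.8  55.8] size [150.9 243.8] ang 83.2
clamp_grip 0.89 box [436 215 194  25] world c [571.   57.5] size [ 26.1 181.7] ang 83.2
pad_square 0.56 box [352 171  55  60] world c [498.  104.6] size [60.6 59.1] ang 83.3
pad_round 0.69 box [352 241  52  42] world c [511.8  28.8] size [12.7 38.7] ang 17.3
[[ 0.993 -0.114 -0.031  0.47 ]
 [-0.119 -0.956 -0.268  0.134]
 [ 0.001  0.27  -0.963  0.374]
 [ 0.     0.     0.     1.   ]]
4.0 [0.46205773 0.06621041 0.2563185 ] [3.55040891e-05 7.47763168e-01 6.63965543e-01 2.71652415e-05] [ 6.30686519e-03  1.58443715e-01 -2.12406619e-01  1.19985833e+00
 -1.75769639e-05  1.69568039e+00]
```

View pics/w0.png

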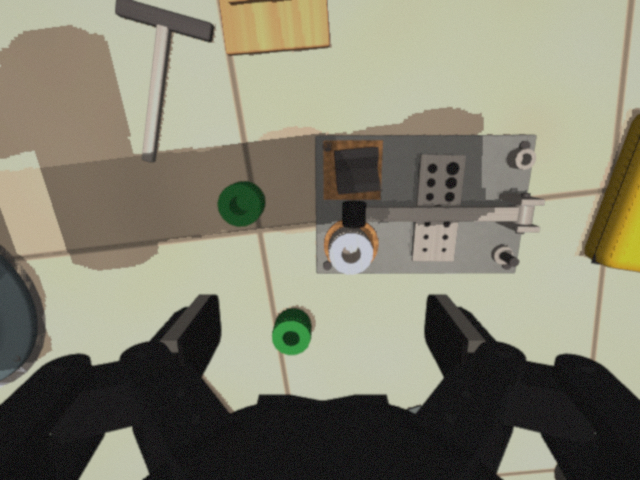

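The wrist view shows the V-block top at (359,170), the handle at (354,214) and the silver collar top at (351,252) on the round pad. The green look-alikes are at (241,205) and (292,331). Next comes the confirming crop, along with the V-block approach.

```bash
python3 -c "
import cv2
i=cv2.imread('pics/w0.png')[120:360,210:480];cv2.imwrite('pics/crop0.png',cv2.resize(i,None,fx=2.4,fy=2.4,interpolation=2))"
```

```text
(no output)
```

View pics/crop0.png

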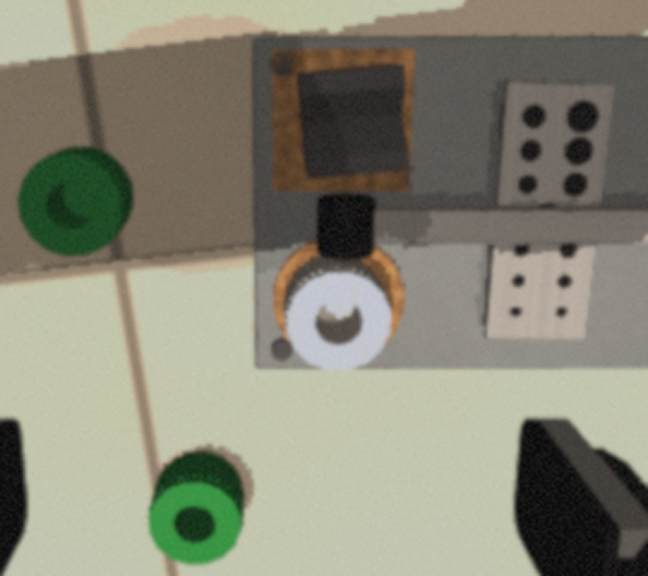

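Request:
{"fn": "send_rows", "kwargs": {
  "increments": [
    [[0.06,0.07,0],[0,0,0.01]],
    [[0.12,0.14,0],[0,0,0.02]],
    [[0.18,0.205,-0.1],[0,0,0.028]],
    [[0.18,0.205,-0.3],[0,0,0.028]],
    [[0.18,0.205,-0.5],[0,0,0.028]],
    [[0.18,0.205,-0.7],[0,0,0.028]],
    [[0.18,0.205,-0.8],[0,0,0.028]],
    [[0.18,0.205,-0.8],[0,0,0.028]]
  ],
  "gripper": 0.4
}}

```text
t: 5.0
eef_pos: [0.497, 0.1079, 0.0945]
ee_rot: [-0.001, 0.717, 0.697, -0.001]
ft_force: [0.0, 0.1, 0.1]
finger_gap: 0.701
finger_force: 0.0
```

Run:
```python
from h import *
p=shot('wrist','w1'); 
find(p,dict(vblock_center=.05))
s=arm.state();print(s['t'],s['eef_pos'],s['ee_rot'],s['finger_gap'])
```

```text
vblock_center 0.87 box [328 277  81  92] world c [499.5 111.2] size [49.8 40.3] ang 88.6
5.1 [0.49891711 0.10781371 0.09679241] [2.21587886e-04 7.17463746e-01 6.96595733e-01 3.30932316e-04] 0.6946912958370827
```

View pics/w1.png

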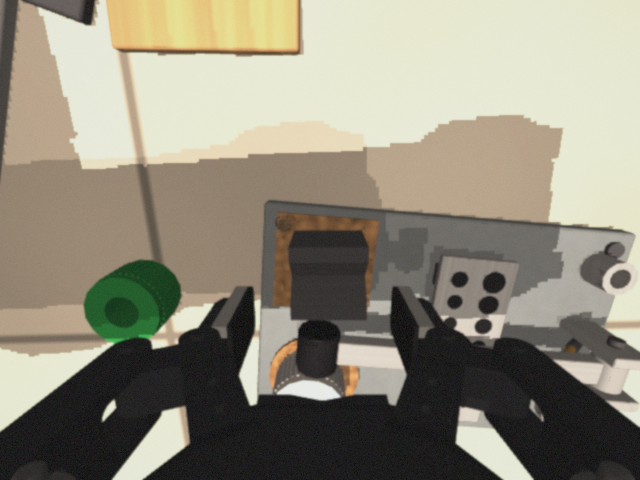

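The crop confirms the silver knurled ring on the round pad beside the handle. In the new view the V-block (328,277) sits square and centred between the fingers, so I go down and grip.

Request:
{"fn": "send_rows", "kwargs": {
  "increments": [
    [[0,0,-0.1],[0,0,0]],
    [[0,0,-0.2],[0,0,0]],
    [[0,0,-0.26],[0,0,0]],
    [[0,0,-0.26],[0,0,0]],
    [[0,0,-0.26],[0,0,0]],
    [[0,0,-0.26],[0,0,0]],
    [[0,0,-0.26],[0,0,0]],
    [[0,0,-0.26],[0,0,0]]
  ]
}}

```text
t: 6.1
eef_pos: [0.4982, 0.1072, 0.0445]
ee_rot: [0.0, 0.718, 0.696, 0.0]
ft_force: [-0.4, -0.5, 0.4]
finger_gap: 0.697
finger_force: 0.0
```

Request:
{"fn": "send_rows", "kwargs": {
  "increments": [
    [[0,0,0],[0,0,0]],
    [[0,0,0],[0,0,0]],
    [[0,0,0],[0,0,0]],
    [[0,0,0],[0,0,0]],
    [[0,0,0],[0,0,0]],
    [[0,0,0],[0,0,0]],
    [[0,0,0],[0,0,0]],
    [[0,0,0],[0,0,0]]
  ],
  "gripper": -1
}}

```text
t: 7.1
eef_pos: [0.4986, 0.1072, 0.0449]
ee_rot: [0.0, 0.718, 0.696, 0.0]
ft_force: [-0.5, -0.7, 5.3]
finger_gap: 0.456
finger_force: 61.4
```

Request:
{"fn": "send_rows", "kwargs": {
  "increments": [
    [[0,0,0.05],[0,0,0]],
    [[0,0,0.1],[0,0,0]],
    [[0,0,0.2],[0,0,0]],
    [[0,0,0.3],[0,0,0]],
    [[0,0,0.4],[0,0,0]],
    [[0,0,0.5],[0,0,0]],
    [[0,0,0.55],[0,0,0]],
    [[0,0,0.55],[0,0,0]]
  ]
}}

```text
t: 8.1
eef_pos: [0.4985, 0.1072, 0.1549]
ee_rot: [0.0, 0.718, 0.696, 0.001]
ft_force: [-0.2, -0.8, -2.9]
finger_gap: 0.45
finger_force: 60.9
```

Request:
{"fn": "send_rows", "kwargs": {
  "increments": [
    [[0.02,-0.1,0],[0,0,0]],
    [[0.04,-0.22,0],[0,0,0]],
    [[0.06,-0.36,0],[0,0,0]],
    [[0.08,-0.5,0],[0,0,0]],
    [[0.1,-0.64,0],[0,0,0]],
    [[0.12,-0.78,0],[0,0,0]],
    [[0.14,-0.9,0],[0,0,0]],
    [[0.16,-1,0],[0,0,0]]
  ]
}}

```text
t: 9.1
eef_pos: [0.5295, -0.0936, 0.1533]
ee_rot: [-0.001, 0.718, 0.696, -0.0]
ft_force: [0.5, 0.0, -3.5]
finger_gap: 0.455
finger_force: 60.8
```

Request:
{"fn": "send_rows", "kwargs": {
  "increments": [
    [[0.01,-0.12,0],[0,0,0]],
    [[0.02,-0.25,0],[0,0,0]],
    [[0.02,-0.4,0],[0,0,0]],
    [[0.02,-0.55,0],[0,0,0]],
    [[0.02,-0.7,0],[0,0,0]],
    [[0.02,-0.82,0],[0,0,0]],
    [[0.02,-0.93,0],[0,0,0]],
    [[0.02,-1,0],[0,0,0]]
  ]
}}

```text
t: 10.1
eef_pos: [0.534, -0.2939, 0.1541]
ee_rot: [-0.0, 0.718, 0.696, 0.0]
ft_force: [-0.3, 0.6, -2.8]
finger_gap: 0.449
finger_force: 60.8
```

Request:
{"fn": "send_rows", "kwargs": {
  "increments": [
    [[0,-0.1,0],[0,0,0]],
    [[0,-0.2,0],[0,0,0]],
    [[0,-0.24,-0.1],[0,0,0]],
    [[0,-0.24,-0.25],[0,0,0]],
    [[0,-0.24,-0.4],[0,0,0]],
    [[0,-0.24,-0.5],[0,0,0]],
    [[0,-0.24,-0.55],[0,0,0]],
    [[0,-0.24,-0.55],[0,0,0]]
  ]
}}

```text
t: 11.1
eef_pos: [0.5337, -0.3409, 0.0439]
ee_rot: [-0.001, 0.718, 0.696, -0.0]
ft_force: [-0.2, 0.5, -3.1]
finger_gap: 0.452
finger_force: 60.8
```

Request:
{"fn": "send_rows", "kwargs": {
  "increments": [
    [[0,0,-0.02],[0,0,0]],
    [[0,0,-0.04],[0,0,0]],
    [[0,0,-0.045],[0,0,0]],
    [[0,0,-0.045],[0,0,0]],
    [[0,0,-0.045],[0,0,0]],
    [[0,0,-0.045],[0,0,0]],
    [[0,0,-0.045],[0,0,0]],
    [[0,0,-0.045],[0,0,0]]
  ]
}}

```text
t: 12.1
eef_pos: [0.5341, -0.3408, 0.0354]
ee_rot: [0.0, 0.718, 0.696, 0.0]
ft_force: [0.0, 0.2, -1.8]
finger_gap: 0.452
finger_force: 60.8
```

Contact is starting (wrist force moved from -3.1 to -1.8 N). I release, rise, and go back above the collar at about (0.484, 0.029).

Request:
{"fn": "send_rows", "kwargs": {
  "increments": [
    [[0,0,0],[0,0,0]],
    [[0,0,0],[0,0,0]],
    [[0,0,0],[0,0,0]],
    [[0,0,0],[0,0,0]],
    [[0,0,0.1],[0,0,0]],
    [[0,0,0.25],[0,0,0]],
    [[0,0,0.4],[0,0,0]],
    [[0,0,0.6],[0,0,0]]
  ],
  "gripper": 0.4
}}

```text
t: 13.1
eef_pos: [0.5334, -0.3404, 0.1555]
ee_rot: [-0.001, 0.718, 0.696, -0.0]
ft_force: [1.0, 0.0, -0.7]
finger_gap: 0.696
finger_force: 0.0
```

Request:
{"fn": "send_rows", "kwargs": {
  "increments": [
    [[-0.02,0.15,0],[0,0,0]],
    [[-0.05,0.3,0],[0,0,0]],
    [[-0.08,0.45,0],[0,0,0]],
    [[-0.1,0.6,0],[0,0,0]],
    [[-0.12,0.75,0],[0,0,0]],
    [[-0.13,0.88,0],[0,0,-0.01]],
    [[-0.13,1,0],[0,0,-0.02]],
    [[-0.13,1,0],[0,0,-0.028]]
  ]
}}

```text
t: 14.1
eef_pos: [0.5078, -0.1395, 0.1555]
ee_rot: [-0.0, 0.747, 0.664, -0.0]
ft_force: [0.5, -0.2, -0.5]
finger_gap: 0.698
finger_force: 0.0
```

Request:
{"fn": "send_rows", "kwargs": {
  "increments": [
    [[-0.02,0.12,0],[0,0,0]],
    [[-0.04,0.25,0],[0,0,0]],
    [[-0.06,0.4,0],[0,0,0]],
    [[-0.08,0.55,0],[0,0,0]],
    [[-0.1,0.7,0],[0,0,0]],
    [[-0.12,0.8,0],[0,0,0]],
    [[-0.12,0.85,-0.1],[0,0,0]],
    [[-0.12,0.85,-0.25],[0,0,0]]
  ]
}}

```text
t: 15.1
eef_pos: [0.4858, 0.029, 0.1058]
ee_rot: [0.001, 0.748, 0.664, 0.001]
ft_force: [1.1, -0.3, 0.0]
finger_gap: 0.7
finger_force: 0.0
```

Run:
```python
from h import *
p=shot('wrist','w2'); find(p,dict(collar_center=.047,pad_round=.015))
p=shot('top'); find(p,dict(vblock_center=.039,mat=.004))
s=arm.state();print(s['t'],s['eef_pos'],s['ee_rot'],s['finger_gap'])
```

```text
collar_center 0.96 box [252 382  31  41] world c [436.8 -35.3] size [15.4 31.7] ang 5.5
collar_center 0.81 box [325 273  80  82] world c [486.1  28.7] size [48.8 43.7] ang 78.9
collar_center 0.56 box [132 189 106  84] world c [394.2  86.1] size [40.4 52. ] ang 86.0
pad_round 0.94 box [326 253  94  69] world c [511.3  28.1] size [13.5 42.2] ang 13.5
vblock_center 0.6 box [508 232  30  28] world c [ 528.9 -334.8] size [50.3 44.4] ang 89.0
mat 0.8 box [484 242 105  80] world c [ 525.4 -298.7] size [113.7 170.8] ang 13.8
15.4 [0.48513096 0.02862433 0.10647191] [7.56991288e-04 7.48021957e-01 6.63673237e-01 6.42922686e-04] 0.695232377746817
```

View pics/w2.png

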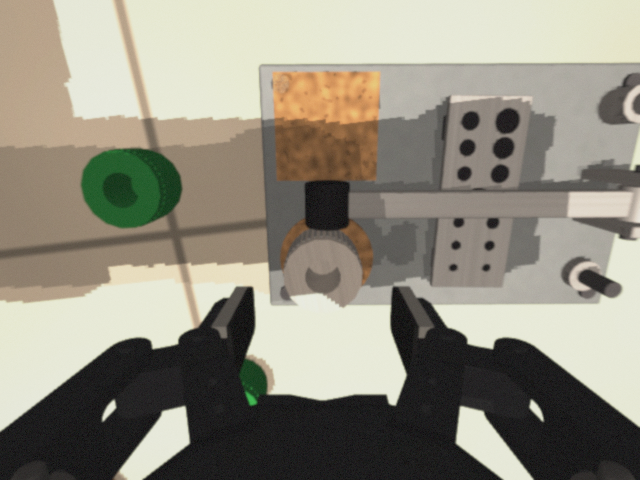

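The collar (325,273) is centred between the fingers, with the knurled side facing the camera, so its axis is near y=0.027. I go down and grip.

Request:
{"fn": "send_rows", "kwargs": {
  "increments": [
    [[0,-0.01,-0.1],[0,0,0]],
    [[0,-0.01,-0.2],[0,0,0]],
    [[0,-0.01,-0.28],[0,0,0]],
    [[0,-0.01,-0.31],[0,0,0]],
    [[0,-0.01,-0.31],[0,0,0]],
    [[0,-0.01,-0.31],[0,0,0]],
    [[0,-0.01,-0.31],[0,0,0]],
    [[0,-0.01,-0.31],[0,0,0]]
  ]
}}

```text
t: 16.4
eef_pos: [0.4844, 0.0272, 0.0437]
ee_rot: [0.0, 0.748, 0.664, 0.0]
ft_force: [0.0, -0.0, -1.1]
finger_gap: 0.701
finger_force: 0.0
```

Request:
{"fn": "send_rows", "kwargs": {
  "increments": [
    [[0,0,0],[0,0,0]],
    [[0,0,0],[0,0,0]],
    [[0,0,0],[0,0,0]],
    [[0,0,0],[0,0,0]],
    [[0,0,0],[0,0,0]],
    [[0,0,0],[0,0,0]],
    [[0,0,0],[0,0,0]],
    [[0,0,0],[0,0,0]]
  ],
  "gripper": -1
}}

```text
t: 17.4
eef_pos: [0.4845, 0.0272, 0.0439]
ee_rot: [0.0, 0.748, 0.664, 0.0]
ft_force: [-0.9, 0.5, 5.7]
finger_gap: 0.495
finger_force: 60.6
```

Request:
{"fn": "send_rows", "kwargs": {
  "increments": [
    [[0,0,0.05],[0,0,0]],
    [[0,0,0.1],[0,0,0]],
    [[0,0,0.2],[0,0,0]],
    [[0,0,0.3],[0,0,0]],
    [[0,0,0.4],[0,0,0]],
    [[0,0,0.5],[0,0,0]],
    [[0,0,0.55],[0,0,0]],
    [[0,0,0.55],[0,0,0]]
  ]
}}

```text
t: 18.4
eef_pos: [0.4847, 0.0271, 0.1541]
ee_rot: [0.001, 0.748, 0.664, 0.001]
ft_force: [1.0, 1.1, -1.1]
finger_gap: 0.495
finger_force: 60.8
```

Request:
{"fn": "send_rows", "kwargs": {
  "increments": [
    [[0.02,-0.1,0],[0,0,0]],
    [[0.04,-0.22,0],[0,0,0]],
    [[0.06,-0.36,0],[0,0,0]],
    [[0.08,-0.5,0],[0,0,0]],
    [[0.1,-0.64,0],[0,0,0]],
    [[0.12,-0.78,0],[0,0,0]],
    [[0.14,-0.9,0],[0,0,0]],
    [[0.15,-1,0],[0,0,0]]
  ]
}}

```text
t: 19.4
eef_pos: [0.5136, -0.1736, 0.1523]
ee_rot: [-0.001, 0.748, 0.664, -0.0]
ft_force: [-0.6, 1.1, -0.4]
finger_gap: 0.498
finger_force: 60.8
```

Request:
{"fn": "send_rows", "kwargs": {
  "increments": [
    [[0,-0.12,0],[0,0,0]],
    [[0,-0.25,0],[0,0,0]],
    [[0,-0.36,0],[0,0,0]],
    [[0,-0.42,-0.05],[0,0,0]],
    [[0,-0.42,-0.2],[0,0,0]],
    [[0,-0.42,-0.35],[0,0,0]],
    [[0,-0.42,-0.48],[0,0,0]],
    [[0,-0.42,-0.55],[0,0,0]]
  ]
}}

```text
t: 20.4
eef_pos: [0.5127, -0.2557, 0.0411]
ee_rot: [-0.002, 0.748, 0.664, -0.0]
ft_force: [-0.1, -0.6, -0.8]
finger_gap: 0.498
finger_force: 60.9
```

Request:
{"fn": "send_rows", "kwargs": {
  "increments": [
    [[0,0,-0.02],[0,0,0]],
    [[0,0,-0.04],[0,0,0]],
    [[0,0,-0.045],[0,0,0]],
    [[0,0,-0.045],[0,0,0]],
    [[0,0,-0.045],[0,0,0]],
    [[0,0,-0.045],[0,0,0]],
    [[0,0,-0.045],[0,0,0]],
    [[0,0,-0.045],[0,0,0]]
  ]
}}

```text
t: 21.4
eef_pos: [0.5141, -0.2568, 0.0344]
ee_rot: [0.0, 0.748, 0.664, 0.0]
ft_force: [-0.7, -0.0, -0.1]
finger_gap: 0.497
finger_force: 60.9
```

Request:
{"fn": "send_rows", "kwargs": {
  "increments": [
    [[0,0,0],[0,0,0]],
    [[0,0,0],[0,0,0]],
    [[0,0,0],[0,0,0]],
    [[0,0,0],[0,0,0]],
    [[0,0,0.1],[0,0,0]],
    [[0,0,0.25],[0,0,0]],
    [[0,0,0.4],[0,0,0]],
    [[0,0,0.6],[0,0,0]]
  ],
  "gripper": 0.4
}}

```text
t: 22.4
eef_pos: [0.5133, -0.2564, 0.1546]
ee_rot: [-0.001, 0.748, 0.664, -0.0]
ft_force: [0.1, -0.1, 0.1]
finger_gap: 0.696
finger_force: 0.0
```

Run:
```python
from h import *
p=shot('top','top1'); find(p,dict(vblock_center=.039,collar_center=.036,mat=.004,jig=.012,clamp_grip=.047,pad_square=.015,pad_round=.015))
s=arm.state();print(s['t'],s['eef_pos'],s['ee_rot'],s['finger_gap'])
```

```text
vblock_center 0.65 box [282 211  24 105] world c [574.9  59.1] size [ 26.4 189.7] ang 84.5
vblock_center 0.52 box [516 239  14  15] world c [ 518.  -346.8] size [27.1 23. ] ang 89.0
collar_center 0.77 box [461 242  33  28] world c [ 510.2 -253.1] size [45.4 52.1] ang 41.7
collar_center 0.68 box [355 304  26  31] world c [408.1 -67.8] size [43.6 45.2] ang 88.5
collar_center 0.64 box [264 324  24  27] world c [379.1  84.5] size [43.4 41.1] ang 89.1
mat 0.93 box [481 243 104  72] world c [ 525.5 -298.3] size [111.6 172.2] ang 13.7
jig 0.78 box [278 222  96 131] world c [567.9  57.5] size [151.1 233.8] ang 83.0
clamp_grip 0.83 box [278 208  25 103] world c [573.2  59.4] size [ 26.1 186.4] ang 85.2
pad_square 0.76 box [253 258  38  34] world c [497.2 107.1] size [59.5 59.1] ang 84.9
22.8 [ 0.51307436 -0.25621636  0.15276127] [-1.40002664e-03  7.47771969e-01  6.63954046e-01 -3.82782156e-04] 0.697097825041884
```

View pics/top1.png

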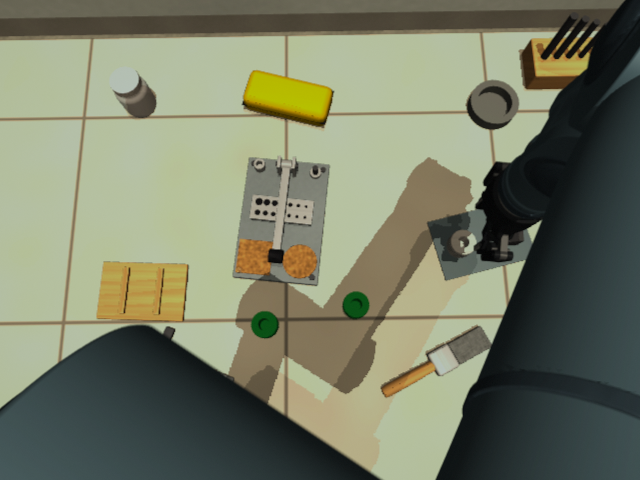

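The collar waits on the mat at (461,242), with the V-block beside it near (508,235). I move over the handle and turn the jaws by 90 degrees.

Request:
{"fn": "send_rows", "kwargs": {
  "increments": [
    [[0,0.12,0],[0,0,0.05]],
    [[-0.01,0.25,0],[0,0,0.1]],
    [[-0.02,0.38,0],[0,0,0.15]],
    [[-0.03,0.5,0],[0,0,0.2]],
    [[-0.04,0.63,0],[0,0,0.25]],
    [[-0.05,0.75,0],[0,0,0.3]],
    [[-0.05,0.88,0],[0,0,0.35]],
    [[-0.05,1,0],[0,0,0.4]]
  ],
  "gripper": 0.4
}}

```text
t: 23.8
eef_pos: [0.5031, -0.0558, 0.1532]
ee_rot: [-0.001, 0.212, 0.977, 0.0]
ft_force: [-0.2, -0.0, 0.5]
finger_gap: 0.704
finger_force: 0.0
```

Request:
{"fn": "send_rows", "kwargs": {
  "increments": [
    [[-0.02,0.15,0],[0,0,0.05]],
    [[-0.04,0.3,0],[0,0,0.1]],
    [[-0.05,0.45,0],[0,0,0.1]],
    [[-0.05,0.55,0],[0,0,0.1]],
    [[-0.05,0.61,0],[0,0,0.1]],
    [[-0.05,0.61,0],[0,0,0.1]],
    [[-0.05,0.61,0],[0,0,0.1]],
    [[-0.05,0.61,0],[0,0,0.1]]
  ]
}}

```text
t: 24.8
eef_pos: [0.4941, 0.0645, 0.1543]
ee_rot: [-0.0, 0.06, 0.998, -0.0]
ft_force: [0.6, -0.3, -0.6]
finger_gap: 0.698
finger_force: 0.0
```

Run:
```python
from h import *
p=shot('wrist','w3'); find(p,dict(clamp_grip=.054,pad_square=.015,pad_round=.015,jig=.012,gauge_center=.029))
s=arm.state();print(s['t'],s['eef_pos'],s['ee_rot'],s['finger_gap'],s['joint_positions'])
for X in [(.493,.067,.042),(.493,.067,.054)]: print(proj(p,X))
```

```text
clamp_grip 0.65 box [324 315  38 168] world c [545.   60.3] size [ 23.1 133.5] ang 84.0
pad_square 0.95 box [376 234  79  78] world c [497.3 105.3] size [60.1 61.6] ang 83.4
pad_round 0.58 box [271 235  76  76] world c [488.   24.9] size [57.7 60. ] ang 74.0
jig 0.89 box [325 294 199 224] world c [552.6  58.2] size [149.7 200.8] ang 83.3
gauge_center 0.97 box [325 343 139  52] world c [574.1  25.2] size [46.4 45.4] ang 83.1
25.1 [0.49407959 0.06496056 0.15434808] [2.83688833e-05 5.94373113e-02 9.98232039e-01 3.00471513e-05] 0.704313642679227 [ 3.32756899e-03  2.80926793e-01 -3.28447862e-01  9.61361274e-01
  5.64150542e-05  1.22272298e-01]
[326.26776657 243.72030554]
[326.45593711 248.76230033]
```

View pics/w3.png

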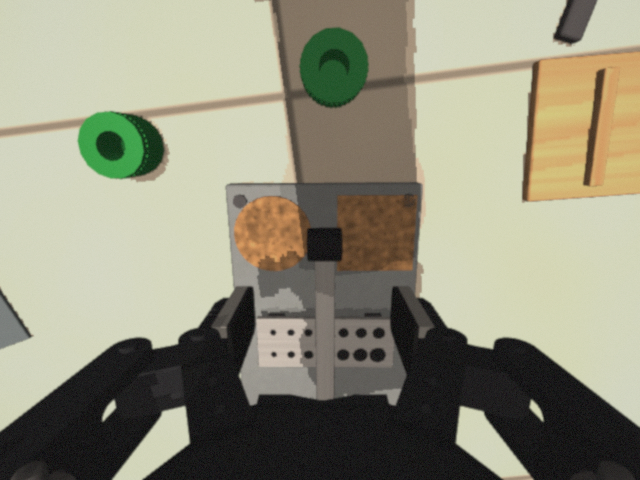

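The handle (324,244) is centred between the fingers, and both pads are clear at (376,234) and (271,235). I go down and grip it.

Request:
{"fn": "send_rows", "kwargs": {
  "increments": [
    [[-0.005,0,-0.1],[0,0,0]],
    [[-0.005,0,-0.22],[0,0,0]],
    [[-0.005,0,-0.34],[0,0,0]],
    [[-0.005,0,-0.45],[0,0,0]],
    [[-0.005,0,-0.52],[0,0,0]],
    [[-0.005,0,-0.52],[0,0,0]],
    [[-0.005,0,-0.52],[0,0,0]],
    [[-0.005,0,-0.52],[0,0,0]]
  ]
}}

```text
t: 26.1
eef_pos: [0.494, 0.0652, 0.0513]
ee_rot: [0.001, 0.059, 0.998, 0.0]
ft_force: [0.2, 0.5, 0.2]
finger_gap: 0.7
finger_force: 0.0
```

Request:
{"fn": "send_rows", "kwargs": {
  "increments": [
    [[0,0,0],[0,0,0]],
    [[0,0,0],[0,0,0]],
    [[0,0,0],[0,0,0]],
    [[0,0,0],[0,0,0]],
    [[0,0,0],[0,0,0]],
    [[0,0,0],[0,0,0]],
    [[0,0,0],[0,0,0]],
    [[0,0,0],[0,0,0]]
  ],
  "gripper": -1
}}

```text
t: 27.1
eef_pos: [0.4934, 0.0657, 0.0508]
ee_rot: [0.0, 0.059, 0.998, 0.001]
ft_force: [-1.0, 3.7, 5.6]
finger_gap: 0.267
finger_force: 59.5
```

Request:
{"fn": "send_rows", "kwargs": {
  "increments": [
    [[0,0,0.04],[0,0,0]],
    [[0.004,0,0.083],[0,0,0]],
    [[0.009,-0.001,0.125],[0,0,0]],
    [[0.016,-0.002,0.165],[0,0,0]],
    [[0.025,-0.003,0.205],[0,0,0]],
    [[0.037,-0.004,0.245],[0,0,0]],
    [[0.065,-0.008,0.323],[0,0,0]],
    [[0.101,-0.012,0.398],[0,0,0]]
  ]
}}

```text
t: 28.1
eef_pos: [0.5133, 0.0634, 0.1289]
ee_rot: [-0.001, 0.059, 0.998, 0.001]
ft_force: [7.2, 3.5, -10.0]
finger_gap: 0.267
finger_force: 59.3
```

Request:
{"fn": "send_rows", "kwargs": {
  "increments": [
    [[0.043,-0.005,0.07],[0,0,0]],
    [[0.093,-0.011,0.137],[0,0,0]],
    [[0.149,-0.017,0.197],[0,0,0]],
    [[0.211,-0.025,0.252],[0,0,0]],
    [[0.278,-0.033,0.3],[0,0,0]],
    [[0.35,-0.041,0.342],[0,0,0]],
    [[0.425,-0.05,0.376],[0,0,0]],
    [[0.503,-0.059,0.402],[0,0,0]]
  ]
}}

```text
t: 29.1
eef_pos: [0.6113, 0.0521, 0.2085]
ee_rot: [-0.004, 0.059, 0.998, 0.001]
ft_force: [-1.2, 5.2, -3.5]
finger_gap: 0.269
finger_force: 58.9
```

Request:
{"fn": "send_rows", "kwargs": {
  "increments": [
    [[0.04,-0.005,0.01],[0,0,0]],
    [[0.08,-0.009,0.018],[0,0,0]],
    [[0.12,-0.014,0.024],[0,0,0]],
    [[0.12,-0.014,0.024],[0,0,0]],
    [[0.12,-0.014,0.024],[0,0,0]],
    [[0.12,-0.014,0.024],[0,0,0]],
    [[0.12,-0.014,0.024],[0,0,0]],
    [[0.12,-0.014,0.024],[0,0,0]]
  ]
}}

```text
t: 30.1
eef_pos: [0.636, 0.0493, 0.2137]
ee_rot: [-0.002, 0.059, 0.998, 0.001]
ft_force: [-1.5, 4.1, -1.8]
finger_gap: 0.266
finger_force: 58.7
```

Request:
{"fn": "send_rows", "kwargs": {
  "increments": [
    [[0,0,0],[0,0,0]],
    [[0,0,0],[0,0,0]],
    [[0,0,0],[0,0,0]],
    [[0,0,0],[0,0,0]],
    [[0,0,0.05],[0,0,0]],
    [[0,0,0.1],[0,0,0]],
    [[-0.1,0,0.15],[0,0,0]],
    [[-0.25,0,0.15],[0,0,0]]
  ],
  "gripper": 0.4
}}

```text
t: 31.1
eef_pos: [0.5889, 0.048, 0.2469]
ee_rot: [0.002, 0.059, 0.998, 0.0]
ft_force: [0.0, -0.8, 0.3]
finger_gap: 0.696
finger_force: 0.0
```

Request:
{"fn": "send_rows", "kwargs": {
  "increments": [
    [[-0.1,0,0],[0,0,-0.05]],
    [[-0.2,0,0],[0,0,-0.1]],
    [[-0.3,0,0],[0,0,-0.15]],
    [[-0.3,0,0],[0,0,-0.2]],
    [[-0.3,0,0],[0,0,-0.25]],
    [[-0.3,0,0],[0,0,-0.3]],
    [[-0.3,0,0],[0,0,-0.35]],
    [[-0.3,0,0],[0,0,-0.4]]
  ]
}}

```text
t: 32.1
eef_pos: [0.5283, 0.0481, 0.2462]
ee_rot: [0.001, 0.637, 0.771, 0.0]
ft_force: [0.4, -0.2, 0.3]
finger_gap: 0.699
finger_force: 0.0
```

Request:
{"fn": "send_rows", "kwargs": {
  "increments": [
    [[0,0,-0.1],[0,0,-0.05]],
    [[0,0,-0.2],[0,0,-0.1]],
    [[0,0,-0.3],[0,0,-0.1]],
    [[0,0,-0.4],[0,0,-0.1]],
    [[0,0,-0.4],[0,0,-0.1]],
    [[0,0,-0.4],[0,0,-0.1]],
    [[0,0,-0.4],[0,0,-0.1]],
    [[0,0,-0.4],[0,0,-0.1]]
  ]
}}

```text
t: 33.1
eef_pos: [0.5284, 0.0482, 0.166]
ee_rot: [0.001, 0.748, 0.664, 0.001]
ft_force: [-0.2, -0.0, -0.5]
finger_gap: 0.697
finger_force: 0.0
```

```bash
python3 - <<'E'
from h import *
p=shot('wrist','w4'); find(p,dict(gauge_center=.029,pad_square=.015,pad_round=.015))
p=shot('scene','scene1')
p=shot('top');find(p,dict(gauge_center=.029,rest=.018))
s=arm.state();print(s['t'],s['eef_pos'],s['ee_rot'],s['finger_gap'])
E
python3 -c "
import cv2,numpy as np
cv2.imwrite('pics/pair.png',cv2.resize(np.hstack([cv2.imread('pics/w4.png'),cv2.imread('pics/scene1.png')[100:400,180:580][:,:]if 0 else cv2.resize(cv2.imread('pics/scene1.png')[150:390,250:500],(500,480))]),(800,337)))"
```

```text
gauge_center 0.87 box [389 214  67 144] world c [579.1  56.2] size [111.2  45.3] ang 82.2
pad_square 0.55 box [271 166  80  78] world c [497.9 105.2] size [59.2 60.6] ang 83.1
pad_round 0.89 box [278 262  70  74] world c [488.9  26.9] size [59.5 58.4] ang 83.1
gauge_center 0.87 box [299 211  24  25] world c [574.6  23.6] size [41.8 44.1] ang 83.1
rest 0.46 box [460 243  28  29] world c [ 514.6 -257.9] size [45.1 53.3] ang 42.8
33.5 [0.52780487 0.04817825 0.16508565] [-1.24527719e-05  7.47763940e-01  6.63964675e-01 -7.99270656e-06] 0.7017067693343754
```

View pics/pair.png

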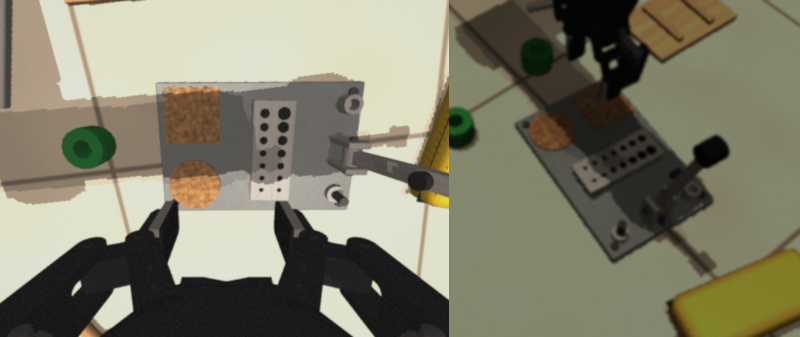

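The clamp arm stands open and the gauge lies at (274,150) in the left image, clear of everything. I pick it up.

Request:
{"fn": "send_rows", "kwargs": {
  "increments": [
    [[0.1,0.02,0],[0,0,0]],
    [[0.2,0.04,0],[0,0,0]],
    [[0.255,0.04,-0.1],[0,0,0]],
    [[0.255,0.04,-0.25],[0,0,0]],
    [[0.255,0.04,-0.4],[0,0,0]],
    [[0.255,0.04,-0.54],[0,0,0]],
    [[0.255,0.04,-0.61],[0,0,0]],
    [[0.255,0.04,-0.625],[0,0,0]]
  ]
}}

```text
t: 34.5
eef_pos: [0.5776, 0.0561, 0.0387]
ee_rot: [-0.001, 0.748, 0.664, -0.001]
ft_force: [-0.7, -0.5, -0.4]
finger_gap: 0.701
finger_force: 0.0
```

Request:
{"fn": "send_rows", "kwargs": {
  "increments": [
    [[0,0,0],[0,0,0]],
    [[0,0,0],[0,0,0]],
    [[0,0,0],[0,0,0]],
    [[0,0,0],[0,0,0]],
    [[0,0,0],[0,0,0]],
    [[0,0,0],[0,0,0]],
    [[0,0,0],[0,0,0]],
    [[0,0,0],[0,0,0]]
  ],
  "gripper": -1
}}

```text
t: 35.5
eef_pos: [0.5796, 0.0562, 0.0409]
ee_rot: [0.001, 0.748, 0.664, 0.001]
ft_force: [-0.2, -0.3, 5.5]
finger_gap: 0.495
finger_force: 61.4
```

Request:
{"fn": "send_rows", "kwargs": {
  "increments": [
    [[0,0,0.05],[0,0,0]],
    [[0,0,0.1],[0,0,0]],
    [[0,0,0.2],[0,0,0]],
    [[0,0,0.3],[0,0,0]],
    [[0,0,0.4],[0,0,0]],
    [[0,0,0.5],[0,0,0]],
    [[0,0,0.5],[0,0,0]],
    [[0,0,0.5],[0,0,0]]
  ]
}}

```text
t: 36.5
eef_pos: [0.5784, 0.0562, 0.1395]
ee_rot: [-0.0, 0.748, 0.664, -0.0]
ft_force: [-0.9, -0.7, -2.2]
finger_gap: 0.491
finger_force: 61.2
```

Run:
```python
from h import *
p=shot('wrist','w5'); find(p,dict(gauge_center=.129))
p=shot('top');find(p,dict(rest=.018))
s=arm.state();print(s['t'],s['eef_pos'],s['ee_rot'],s['finger_gap'],s['ft_force'])
```

```text
gauge_center 0.64 box [211 292  77  77] world c [533.6  73.3] size [32.2 28.3] ang 42.9
gauge_center 0.63 box [325 290 115 217] world c [579.3  63.2] size [97.1 43.9] ang 83.3
36.7 [0.57808442 0.05616471 0.13907856] [-6.33835840e-04  7.47765358e-01  6.63962386e-01 -7.19708238e-04] 0.4922540409261247 [-0.86653802 -0.19302375 -1.56676045]
```

View pics/w5.png

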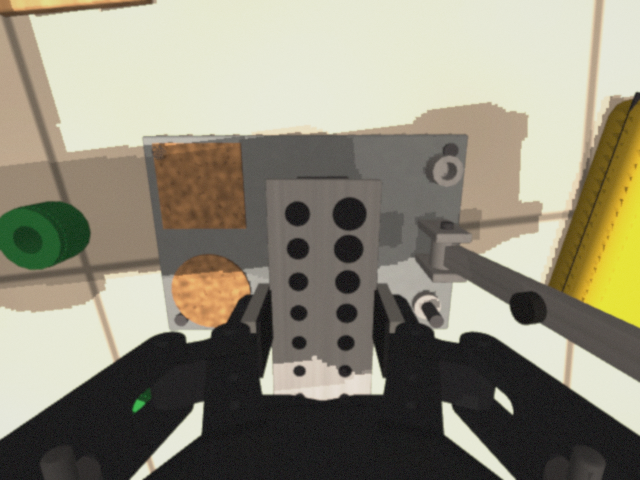

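The gauge hangs level and centred, with its long edges running from (268,180) and (382,180) downward. I carry it toward the rest.

Request:
{"fn": "send_rows", "kwargs": {
  "increments": [
    [[-0.05,0.12,0],[0,0,0]],
    [[-0.12,0.24,0],[0,0,0]],
    [[-0.2,0.36,0],[0,0,0.005]],
    [[-0.3,0.5,0],[0,0,0.01]],
    [[-0.4,0.62,0],[0,0,0.015]],
    [[-0.5,0.74,0],[0,0,0.02]],
    [[-0.6,0.85,0],[0,0,0.022]],
    [[-0.68,0.92,0],[0,0,0.022]]
  ]
}}

```text
t: 37.7
eef_pos: [0.4417, 0.2409, 0.1397]
ee_rot: [-0.0, 0.724, 0.69, -0.0]
ft_force: [-0.2, 0.6, -1.2]
finger_gap: 0.494
finger_force: 61.2
```

Run:
```python
from h import *
p=shot('wrist','w6'); find(p,dict(rest=.010,gauge_center=.129))
s=arm.state();print(s['t'],s['eef_pos'],s['ee_rot'],s['finger_gap'],s['joint_positions'])
```

```text
rest 0.77 box [315 145 149 220] world c [441.4 301.3] size [149.4 101.3] ang 87.3
gauge_center 0.62 box [322 289 118 221] world c [441.9 248.1] size [97.7 43.8] ang 86.7
37.85 [0.44209251 0.24036997 0.13987346] [ 1.57285531e-04  7.23898115e-01  6.89906756e-01 -4.03890245e-04] 0.4960321855379332 [ 3.72217159e-01  3.03002561e-01 -3.38358570e-01  9.30063235e-01
 -5.97520483e-04  1.99108935e+00]
```

View pics/w6.png

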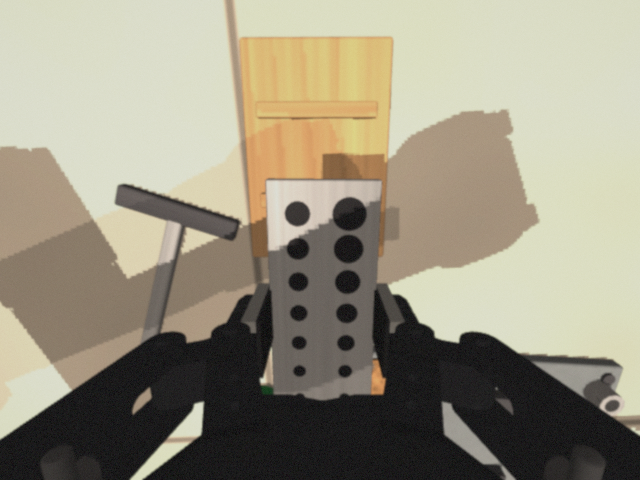

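The rest's outline runs from (240,38) to (392,255), its centre is about (0.441, 0.301), and the gauge is parallel to it. I set it down.

Request:
{"fn": "send_rows", "kwargs": {
  "increments": [
    [[0,0.1,0],[0,0,0]],
    [[0,0.2,0],[0,0,0]],
    [[0,0.3,0],[0,0,0]],
    [[0,0.3,-0.1],[0,0,0]],
    [[0,0.3,-0.2],[0,0,0]],
    [[0,0.3,-0.32],[0,0,0]],
    [[0,0.3,-0.42],[0,0,0]],
    [[0,0.3,-0.48],[0,0,0]]
  ]
}}

```text
t: 38.85
eef_pos: [0.4425, 0.3008, 0.043]
ee_rot: [-0.0, 0.724, 0.69, -0.001]
ft_force: [0.3, 0.4, -1.7]
finger_gap: 0.487
finger_force: 61.2
```

Request:
{"fn": "send_rows", "kwargs": {
  "increments": [
    [[0,0,-0.01],[0,0,0]],
    [[0,0,-0.02],[0,0,0]],
    [[0,0,-0.03],[0,0,0]],
    [[0,0,-0.04],[0,0,0]],
    [[0,0,-0.04],[0,0,0]],
    [[0,0,-0.04],[0,0,0]],
    [[0,0,-0.04],[0,0,0]],
    [[0,0,-0.04],[0,0,0]]
  ]
}}

```text
t: 39.85
eef_pos: [0.4429, 0.3002, 0.0362]
ee_rot: [0.0, 0.724, 0.689, 0.0]
ft_force: [0.4, 0.6, -0.6]
finger_gap: 0.49
finger_force: 61.2
```

Request:
{"fn": "send_rows", "kwargs": {
  "increments": [
    [[0,0,0],[0,0,0]],
    [[0,0,0],[0,0,0]],
    [[0,0,0],[0,0,0]],
    [[0,0,0],[0,0,0]],
    [[0,0,0.1],[0,0,0]],
    [[0,0,0.25],[0,0,0]],
    [[0,0,0.4],[0,0,0]],
    [[0,0,0.6],[0,0,0]]
  ],
  "gripper": 0.4
}}

```text
t: 40.85
eef_pos: [0.4421, 0.2998, 0.1565]
ee_rot: [-0.0, 0.724, 0.689, -0.001]
ft_force: [0.5, -0.4, -0.3]
finger_gap: 0.698
finger_force: 0.0
```

Request:
{"fn": "send_rows", "kwargs": {
  "increments": [
    [[0.05,-0.1,0],[0,0,-0.005]],
    [[0.08,-0.2,0],[0,0,-0.01]],
    [[0.1,-0.35,0],[0,0,-0.022]],
    [[0.15,-0.5,0],[0,0,-0.022]],
    [[0.2,-0.65,0],[0,0,-0.022]],
    [[0.25,-0.8,0],[0,0,-0.022]],
    [[0.3,-0.9,0],[0,0,-0.022]],
    [[0.35,-1,0],[0,0,-0.022]]
  ]
}}

```text
t: 41.85
eef_pos: [0.5131, 0.0993, 0.1561]
ee_rot: [0.0, 0.748, 0.664, 0.0]
ft_force: [0.6, 0.7, -0.2]
finger_gap: 0.7
finger_force: 0.0
```

Run:
```python
from h import *
p=shot('top','top2'); find(p,dict(rest=.010,gauge_center=.023,vblock_center=.039,collar_center=.036,clamp=.1))
s=arm.state();print(s['t'],s['eef_pos'],s['ee_rot'],s['finger_gap'])
```

```text
gauge_center 0.43 box [284 131  22  76] world c [734.3  56.3] size [156.9  32.1] ang 0.7
vblock_center 0.92 box [508 231  31  24] world c [ 529.8 -333.4] size [53.8 46.2] ang 89.0
collar_center 0.78 box [354 304  27  26] world c [407.7 -67.4] size [43.4 45.3] ang 43.5
collar_center 0.75 box [462 244  28  26] world c [ 510.2 -252.3] size [44.2 53.4] ang 41.7
collar_center 0.65 box [262 325  26  31] world c [378.2  84.5] size [43.5 42.7] ang 89.1
clamp 0.63 box [285 131  18  81] world c [697.5  50.2] size [142.7  29.3] ang 0.6
42.15 [0.51231506 0.10077555 0.15603131] [-2.97066096e-04  7.47544437e-01  6.64211725e-01 -9.92227495e-05] 0.7047448136258667
```

View pics/top2.png

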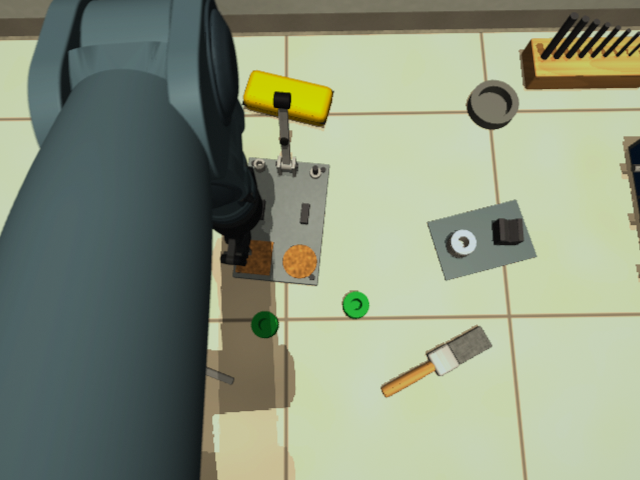

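The arm hides the rest; the V-block (510,231), the silver collar (462,242) and the open clamp (284,130) look right. I go over the V-block and check the rest from there.

Request:
{"fn": "send_rows", "kwargs": {
  "increments": [
    [[0.01,-0.12,0],[0,0,0]],
    [[0.02,-0.25,0],[0,0,0]],
    [[0.03,-0.4,0],[0,0,0.005]],
    [[0.04,-0.55,0],[0,0,0.01]],
    [[0.05,-0.7,0],[0,0,0.015]],
    [[0.06,-0.82,0],[0,0,0.02]],
    [[0.07,-0.93,0],[0,0,0.025]],
    [[0.08,-1,0],[0,0,0.028]]
  ]
}}

```text
t: 43.15
eef_pos: [0.5288, -0.0999, 0.1561]
ee_rot: [-0.0, 0.718, 0.696, 0.0]
ft_force: [0.2, -0.5, -0.3]
finger_gap: 0.7
finger_force: 0.0
```

Request:
{"fn": "send_rows", "kwargs": {
  "increments": [
    [[0.01,-0.12,0],[0,0,0]],
    [[0.02,-0.25,0],[0,0,0]],
    [[0.03,-0.4,0],[0,0,0]],
    [[0.03,-0.55,0],[0,0,0]],
    [[0.03,-0.7,0],[0,0,0]],
    [[0.03,-0.82,0],[0,0,0]],
    [[0.03,-0.93,0],[0,0,0]],
    [[0.03,-1,0],[0,0,0]]
  ]
}}

```text
t: 44.15
eef_pos: [0.5349, -0.3008, 0.1561]
ee_rot: [-0.0, 0.718, 0.696, 0.0]
ft_force: [0.1, 0.2, -0.2]
finger_gap: 0.702
finger_force: 0.0
```

Run:
```python
from h import *
p=shot('top','top3'); find(p,dict(rest=.010,gauge_center=.023))
p2=shot('wrist'); find(p2,dict(vblock_center=.039,collar_center=.036))
cv2.imwrite('pics/c3.png',cv2.resize(p['frame'][240:350,80:260,::-1],None,fx=4,fy=4))
s=arm.state();print(s['t'],s['eef_pos'],s['ee_rot'],s['finger_gap'])
```

```text
rest 0.76 box [143 293  93  59] world c [440.6 300.6] size [151.4 100.7] ang 87.7
gauge_center 0.74 box [461 245  29  30] world c [ 513.5 -256.5] size [42.4 50.5] ang 42.8
vblock_center 0.94 box [323 291  52  64] world c [ 533.9 -335.5] size [52.1 40.2] ang 87.9
collar_center 0.95 box [290 184  65  69] world c [ 514.5 -257.3] size [44.5 45.4] ang 19.7
44.45 [ 0.53480999 -0.29896287  0.15607222] [-3.03329016e-04  7.17553864e-01  6.96502937e-01  1.36424014e-04] 0.7039754784293702
```

View pics/c3.png

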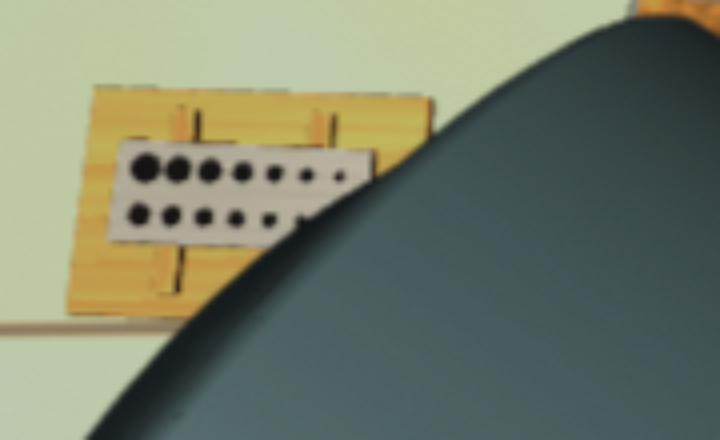

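The gauge lies square across both ribs, with corners at crop (118,140), (375,152) and (108,240) on the rest outlined by (93,85) and (433,97). Now I take the V-block.

Request:
{"fn": "send_rows", "kwargs": {
  "increments": [
    [[0,-0.1,0],[0,0,0]],
    [[0,-0.2,0],[0,0,0]],
    [[-0.003,-0.205,-0.12],[0,0,0]],
    [[-0.003,-0.205,-0.26],[0,0,0]],
    [[-0.003,-0.205,-0.4],[0,0,0]],
    [[-0.003,-0.205,-0.52],[0,0,0]],
    [[-0.003,-0.205,-0.6],[0,0,0]],
    [[-0.003,-0.205,-0.6],[0,0,0]]
  ]
}}

```text
t: 45.45
eef_pos: [0.5333, -0.3409, 0.0348]
ee_rot: [-0.001, 0.718, 0.696, -0.0]
ft_force: [0.2, 0.2, -0.5]
finger_gap: 0.701
finger_force: 0.0
```

Request:
{"fn": "send_rows", "kwargs": {
  "increments": [
    [[0,0,0],[0,0,0]],
    [[0,0,0],[0,0,0]],
    [[0,0,0],[0,0,0]],
    [[0,0,0],[0,0,0]],
    [[0,0,0],[0,0,0]],
    [[0,0,0],[0,0,0]],
    [[0,0,0],[0,0,0]],
    [[0,0,0],[0,0,0]]
  ],
  "gripper": -1
}}

```text
t: 46.45
eef_pos: [0.5351, -0.3416, 0.0376]
ee_rot: [0.001, 0.718, 0.696, 0.0]
ft_force: [-0.9, -0.4, 5.7]
finger_gap: 0.451
finger_force: 63.1
```

Request:
{"fn": "send_rows", "kwargs": {
  "increments": [
    [[0,0,0.05],[0,0,0]],
    [[0,0,0.1],[0,0,0]],
    [[0,0,0.2],[0,0,0]],
    [[0,0,0.3],[0,0,0]],
    [[0,0,0.4],[0,0,0]],
    [[0,0,0.5],[0,0,0]],
    [[0,0,0.6],[0,0,0]],
    [[0,0,0.6],[0,0,0]]
  ]
}}

```text
t: 47.45
eef_pos: [0.5353, -0.3416, 0.1582]
ee_rot: [0.002, 0.718, 0.696, 0.0]
ft_force: [0.6, -0.1, -2.6]
finger_gap: 0.445
finger_force: 62.2
```

Run:
```python
from h import *
p=shot('wrist','w7'); find(p,dict(vblock_center=.158))
p=shot('top')
print(ray(p,140.4,289,.023),ray(p,142.5,291.2,.010))
s=arm.state();print(s['t'],s['eef_pos'],s['finger_gap'])
```

```text
vblock_center 0.84 box [322 313 107 119] world c [ 535.4 -336.2] size [51.3 40.4] ang 88.2
[0.44169513 0.29903377 0.023     ] [0.43954445 0.29983974 0.01      ]
47.6 [ 0.53372622 -0.34039977  0.15512386] 0.44322749494967734
```

Request:
{"fn": "send_rows", "kwargs": {
  "increments": [
    [[-0.02,0.12,0],[0,0,0]],
    [[-0.04,0.25,0],[0,0,0]],
    [[-0.06,0.4,0],[0,0,-0.005]],
    [[-0.08,0.55,0],[0,0,-0.01]],
    [[-0.1,0.7,0],[0,0,-0.015]],
    [[-0.12,0.82,0],[0,0,-0.02]],
    [[-0.14,0.93,0],[0,0,-0.028]],
    [[-0.16,1,0],[0,0,-0.028]]
  ]
}}

```text
t: 48.6
eef_pos: [0.5012, -0.1395, 0.1551]
ee_rot: [-0.001, 0.747, 0.664, -0.0]
ft_force: [0.7, -0.2, -2.5]
finger_gap: 0.451
finger_force: 62.2
```

Request:
{"fn": "send_rows", "kwargs": {
  "increments": [
    [[0,0.12,0],[0,0,0]],
    [[-0.01,0.25,0],[0,0,0]],
    [[-0.02,0.4,0],[0,0,0]],
    [[-0.02,0.55,0],[0,0,0]],
    [[-0.02,0.7,0],[0,0,0]],
    [[-0.02,0.82,0],[0,0,0]],
    [[-0.02,0.93,0],[0,0,0]],
    [[-0.02,1,0],[0,0,0]]
  ]
}}

```text
t: 49.6
eef_pos: [0.4979, 0.0599, 0.1557]
ee_rot: [-0.0, 0.748, 0.664, -0.0]
ft_force: [0.2, -0.4, -2.9]
finger_gap: 0.45
finger_force: 62.2
```

Request:
{"fn": "send_rows", "kwargs": {
  "increments": [
    [[0,0.1,0],[0,0,0]],
    [[0,0.2,0],[0,0,0]],
    [[0,0.23,0],[0,0,0]],
    [[0,0.23,-0.1],[0,0,0]],
    [[0,0.23,-0.2],[0,0,0]],
    [[0,0.23,-0.25],[0,0,0]],
    [[0,0.23,-0.25],[0,0,0]],
    [[0,0.23,-0.25],[0,0,0]]
  ]
}}

```text
t: 50.6
eef_pos: [0.4989, 0.105, 0.1068]
ee_rot: [0.0, 0.748, 0.664, 0.0]
ft_force: [0.6, -0.2, -2.9]
finger_gap: 0.447
finger_force: 62.1
```

Run:
```python
from h import *
p=shot('wrist','w8'); find(p,dict(vblock_center=.109,pad_square=.015,pad_round=.015))
s=arm.state();print(s['t'],s['eef_pos'],s['ee_rot'],s['finger_gap'])
```

```text
vblock_center 0.68 box [318 235  96  51] world c [502.5 143.5] size [17.9 33.4] ang 85.2
vblock_center 0.66 box [322 313 109 123] world c [499.4 111.6] size [51. 40.] ang 83.0
pad_square 0.62 box [318 234  95  54] world c [498.8 119.7] size [33.5 61.3] ang 85.2
pad_square 0.61 box [183  37 189  70] world c [440.3 237.2] size [ 34.8 100.3] ang 83.2
pad_round 0.64 box [321 388  76  25] world c [486.    6.1] size [20.4 54.3] ang 83.0
50.8 [0.49884834 0.10520614 0.10682362] [4.76751491e-04 7.47758521e-01 6.63970348e-01 5.87227120e-04] 0.4500871599940747
```

The V-block hangs over the pad to within about 1 mm. I lower and release it.

Request:
{"fn": "send_rows", "kwargs": {
  "increments": [
    [[0,0,-0.08],[0,0,0]],
    [[0,0,-0.16],[0,0,0]],
    [[0,0,-0.22],[0,0,0]],
    [[0,0,-0.26],[0,0,0]],
    [[0,0,-0.28],[0,0,0]],
    [[0,0,-0.295],[0,0,0]],
    [[0,0,-0.295],[0,0,0]],
    [[0,0,-0.295],[0,0,0]]
  ]
}}

```text
t: 51.8
eef_pos: [0.4984, 0.1052, 0.0486]
ee_rot: [0.0, 0.748, 0.664, 0.0]
ft_force: [-4.0, 0.2, 7.0]
finger_gap: 0.447
finger_force: 63.7
```

Request:
{"fn": "send_rows", "kwargs": {
  "increments": [
    [[0,0,0],[0,0,0]],
    [[0,0,0],[0,0,0]],
    [[0,0,0],[0,0,0]],
    [[0,0,0],[0,0,0]],
    [[0,0,0.1],[0,0,0]],
    [[0,0,0.25],[0,0,0]],
    [[0,0,0.4],[0,0,0]],
    [[0,0,0.55],[0,0,0]]
  ],
  "gripper": 0.4
}}

```text
t: 52.8
eef_pos: [0.4981, 0.1051, 0.158]
ee_rot: [-0.0, 0.748, 0.664, -0.0]
ft_force: [0.6, -0.2, 0.4]
finger_gap: 0.7
finger_force: 0.0
```

Request:
{"fn": "send_rows", "kwargs": {
  "increments": [
    [[0.01,-0.12,0],[0,0,0]],
    [[0.02,-0.25,0],[0,0,0]],
    [[0.03,-0.4,0],[0,0,0]],
    [[0.04,-0.55,0],[0,0,0]],
    [[0.05,-0.7,0],[0,0,0]],
    [[0.06,-0.82,0],[0,0,0]],
    [[0.07,-0.93,0],[0,0,0]],
    [[0.075,-1,0],[0,0,0]]
  ]
}}

```text
t: 53.8
eef_pos: [0.5133, -0.0958, 0.157]
ee_rot: [0.0, 0.748, 0.664, 0.0]
ft_force: [0.2, -0.6, -0.4]
finger_gap: 0.701
finger_force: 0.0
```

Request:
{"fn": "send_rows", "kwargs": {
  "increments": [
    [[0,-0.12,0],[0,0,0]],
    [[0,-0.25,0],[0,0,0]],
    [[0,-0.4,0],[0,0,0]],
    [[0,-0.55,0],[0,0,0]],
    [[0,-0.65,0],[0,0,0]],
    [[0,-0.75,0],[0,0,0]],
    [[0,-0.81,0],[0,0,0]],
    [[0,-0.81,0],[0,0,0]]
  ]
}}

```text
t: 54.8
eef_pos: [0.5133, -0.2573, 0.1571]
ee_rot: [-0.0, 0.748, 0.664, 0.0]
ft_force: [0.1, -0.2, 0.9]
finger_gap: 0.702
finger_force: 0.0
```

Run:
```python
from h import *
p=shot('top'); find(p,dict(vblock_center=.050,pad_square=.015,pad_round=.015))
p2=shot('wrist'); find(p2,dict(collar_center=.036))
s=arm.state();print(s['t'],s['eef_pos'],s['ee_rot'],s['finger_gap'])
```

```text
vblock_center 0.8 box [251 253  30  30] world c [495.5 104.7] size [44.5 44.9] ang 85.2
vblock_center 0.27 box [284 131  20  78] world c [721.5  55.1] size [151.9  33. ] ang 0.6
pad_square 0.61 box [256 259  39  32] world c [497.3 104.8] size [59.3 60.6] ang 82.7
pad_square 0.51 box [250 255  26  29] world c [502.  109.9] size [46.6 48.8] ang 83.5
pad_round 0.83 box [300 261  31  34] world c [488.7  27.4] size [57.9 58.9] ang 89.2
collar_center 0.93 box [325 239  62  64] world c [ 514.  -254.6] size [48.  42.9] ang 84.6
collar_center 0.75 box [138  12  72  21] world c [419.5 -97.6] size [11.7 41.7] ang 83.2
55.1 [ 0.51326726 -0.25615163  0.15717581] [-6.67110680e-05  7.47450004e-01  6.64318059e-01  5.60849873e-05] 0.6971765216902531
```

Request:
{"fn": "send_rows", "kwargs": {
  "increments": [
    [[0,0,-0.12],[0,0,0]],
    [[0,0,-0.25],[0,0,0]],
    [[0,0,-0.38],[0,0,0]],
    [[0,0,-0.5],[0,0,0]],
    [[0,0,-0.58],[0,0,0]],
    [[0,0,-0.61],[0,0,0]],
    [[0,0,-0.61],[0,0,0]],
    [[0,0,-0.61],[0,0,0]]
  ]
}}

```text
t: 56.1
eef_pos: [0.514, -0.2573, 0.0361]
ee_rot: [0.001, 0.748, 0.664, 0.0]
ft_force: [0.5, 0.2, -0.2]
finger_gap: 0.701
finger_force: 0.0
```

Request:
{"fn": "send_rows", "kwargs": {
  "increments": [
    [[0,0,0],[0,0,0]],
    [[0,0,0],[0,0,0]],
    [[0,0,0],[0,0,0]],
    [[0,0,0],[0,0,0]],
    [[0,0,0],[0,0,0]],
    [[0,0,0],[0,0,0]],
    [[0,0,0],[0,0,0]],
    [[0,0,0],[0,0,0]]
  ],
  "gripper": -1
}}

```text
t: 57.1
eef_pos: [0.5142, -0.2574, 0.0364]
ee_rot: [0.001, 0.748, 0.664, 0.0]
ft_force: [0.7, -0.1, 5.1]
finger_gap: 0.495
finger_force: 61.0
```

Request:
{"fn": "send_rows", "kwargs": {
  "increments": [
    [[0,0,0.05],[0,0,0]],
    [[0,0,0.1],[0,0,0]],
    [[0,0,0.2],[0,0,0]],
    [[0,0,0.3],[0,0,0]],
    [[0,0,0.4],[0,0,0]],
    [[0,0,0.5],[0,0,0]],
    [[0,0,0.6],[0,0,0]],
    [[0,0,0.6],[0,0,0]]
  ]
}}

```text
t: 58.1
eef_pos: [0.5144, -0.2576, 0.1572]
ee_rot: [0.002, 0.748, 0.664, 0.001]
ft_force: [-0.9, -0.2, -1.0]
finger_gap: 0.492
finger_force: 60.9
```

Request:
{"fn": "send_rows", "kwargs": {
  "increments": [
    [[-0.01,0.12,0],[0,0,0]],
    [[-0.02,0.25,0],[0,0,0]],
    [[-0.04,0.4,0],[0,0,0]],
    [[-0.06,0.55,0],[0,0,0]],
    [[-0.08,0.7,0],[0,0,0]],
    [[-0.1,0.82,0],[0,0,0]],
    [[-0.12,0.93,0],[0,0,0]],
    [[-0.125,1,0],[0,0,0]]
  ]
}}

```text
t: 59.1
eef_pos: [0.4866, -0.0548, 0.1541]
ee_rot: [-0.001, 0.747, 0.665, -0.001]
ft_force: [0.3, -0.3, 0.1]
finger_gap: 0.492
finger_force: 60.9
```

Request:
{"fn": "send_rows", "kwargs": {
  "increments": [
    [[0,0.1,0],[0,0,0]],
    [[0,0.22,0],[0,0,0]],
    [[0,0.34,0],[0,0,0]],
    [[0,0.4,0],[0,0,0]],
    [[0,0.415,-0.1],[0,0,0]],
    [[0,0.415,-0.2],[0,0,0]],
    [[0,0.415,-0.25],[0,0,0]],
    [[0,0.415,-0.25],[0,0,0]]
  ]
}}

```text
t: 60.1
eef_pos: [0.4875, 0.0261, 0.1044]
ee_rot: [-0.001, 0.748, 0.664, -0.001]
ft_force: [-0.2, -0.7, -1.1]
finger_gap: 0.494
finger_force: 60.9
```

Run:
```python
from h import *
p=shot('wrist','w9'); find(p,dict(collar_center=.106,vblock_center=.05,pad_square=.015,pad_round=.015))
s=arm.state();print(s['t'],s['eef_pos'],s['ee_rot'],s['finger_gap'])
```

```text
collar_center 0.79 box [228 403  74  44] world c [431.9  -6. ] size [11.   3.7] ang 77.7
collar_center 0.75 box [126 183 107  82] world c [428.5  88.5] size [26.4 34.4] ang 83.1
collar_center 0.72 box [325 314 109 127] world c [488.6  31.5] size [52.2 41.5] ang 78.9
vblock_center 0.59 box [326 115  85  89] world c [498.7 106.2] size [39.7 39.8] ang 83.1
pad_square 0.59 box [322 122 112 110] world c [497.5 105. ] size [60.7 61. ] ang 83.1
pad_round 0.96 box [323 242  90  67] world c [490.4  35.7] size [40.3 59.2] ang 79.5
60.35 [0.48896568 0.0260163  0.10589704] [6.24605787e-04 7.47835168e-01 6.63883914e-01 5.66859338e-04] 0.49617498556706285
```

View pics/w9.png

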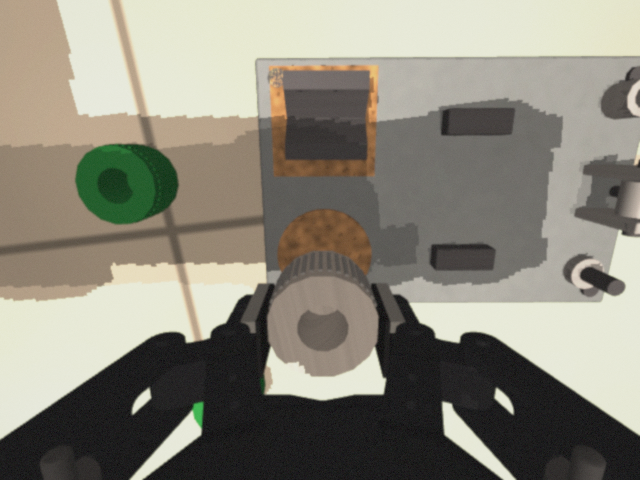

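The V-block sits centred on its pad at (326,115), and the collar hangs over the round pad. I lower and release it.

Request:
{"fn": "send_rows", "kwargs": {
  "increments": [
    [[0,0,-0.08],[0,0,0]],
    [[0,0,-0.16],[0,0,0]],
    [[0,0,-0.22],[0,0,0]],
    [[0,0,-0.26],[0,0,0]],
    [[0,0,-0.28],[0,0,0]],
    [[0,0,-0.29],[0,0,0]],
    [[0,0,-0.29],[0,0,0]],
    [[0,0,-0.29],[0,0,0]]
  ]
}}

```text
t: 61.35
eef_pos: [0.4886, 0.0262, 0.0474]
ee_rot: [0.0, 0.748, 0.664, 0.0]
ft_force: [-0.4, 0.2, 0.2]
finger_gap: 0.492
finger_force: 60.8
```

Request:
{"fn": "send_rows", "kwargs": {
  "increments": [
    [[0,0,0],[0,0,0]],
    [[0,0,0],[0,0,0]],
    [[0,0,0],[0,0,0]],
    [[0,0,0],[0,0,0]],
    [[0,0,0.1],[0,0,0]],
    [[0,0,0.25],[0,0,0]],
    [[0,0,0.4],[0,0,0]],
    [[0,0,0.55],[0,0,0]]
  ],
  "gripper": 0.4
}}

```text
t: 62.35
eef_pos: [0.4881, 0.0262, 0.158]
ee_rot: [-0.0, 0.748, 0.664, -0.0]
ft_force: [-0.1, -0.4, 0.0]
finger_gap: 0.699
finger_force: 0.0
```

Request:
{"fn": "send_rows", "kwargs": {
  "increments": [
    [[0,-0.12,0.05],[0,0,0]],
    [[0,-0.25,0.1],[0,0,0]],
    [[0,-0.4,0.2],[0,0,0]],
    [[0,-0.55,0.2],[0,0,0]],
    [[0,-0.7,0.2],[0,0,0]],
    [[0,-0.82,0.2],[0,0,0]],
    [[0,-0.93,0.2],[0,0,0]],
    [[0,-1,0.2],[0,0,0]]
  ]
}}

```text
t: 63.35
eef_pos: [0.4881, -0.1747, 0.197]
ee_rot: [-0.0, 0.748, 0.664, 0.0]
ft_force: [-0.6, 0.7, 0.4]
finger_gap: 0.703
finger_force: 0.0
```

Run:
```python
from h import *
p=shot('top','top4'); find(p,dict(collar_center=.047,vblock_center=.05,pad_square=.015,pad_round=.015,gauge_center=.023,rest=.010))
s=arm.state();print(s['t'],s['eef_pos'],s['finger_gap'])
```

```text
collar_center 0.98 box [355 302  26  28] world c [407.9 -67.1] size [43.1 42.9] ang 89.1
collar_center 0.91 box [300 259  27  28] world c [486.9  25.9] size [44.9 44.6] ang 44.6
collar_center 0.59 box [262 325  26  28] world c [377.6  83.3] size [43.  42.1] ang 89.1
vblock_center 0.89 box [251 254  28  25] world c [495.6 105.1] size [44.8 45.4] ang 83.5
pad_round 0.77 box [301 262  31  26] world c [480.5  25.7] size [45.5 59.4] ang 10.2
gauge_center 0.76 box [138 288  63  27] world c [443.4 301.8] size [109.8  45.2] ang 86.7
rest 0.9 box [143 294  92  60] world c [440.8 300.1] size [151.8  99.9] ang 87.1
rest 0.4 box [298 257  23  26] world c [493.2  27.6] size [44.3 48.6] ang 89.3
63.7 [ 0.48815399 -0.17301045  0.19709765] 0.700050265824768
```

View pics/top4.png

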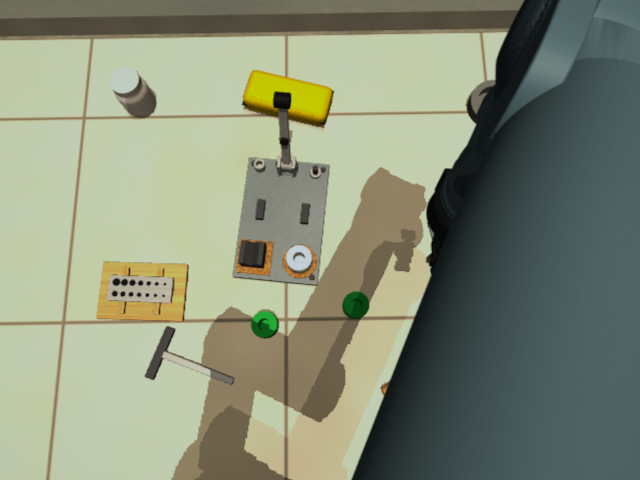

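Everything is in place: gauge on the rest (138,288), V-block (251,254) and collar (300,259) on their pads, clamp open (284,130). I hand the job in.

```bash
python3 -c "
from cell import arm
print(arm.job_done())"
```

```text
the job is handed in; nothing more can be done
None
```

I handed the job in at about 64 s; no verdict came back, but the last picture shows the gauge square on the rest (about 3 mm off centre), the V-block and the silver collar back on their pads (about 2 mm off centre), and the clamp arm standing open.

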